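# Hang the insert basket in the guarded blow-off station

## Task

Slide the clear guard hood of the blow-off station all the way open, hang the wire basket of brass inserts by its handle on the two-pronged hook inside, let go, and then slide the guard fully shut again. Keep the basket upright all the time so that nothing spills, and leave the other things on the bench where they are.

Things in the scene. Friction and masses are not known exactly. Their poses are not given: they have to be found in the camera images.
- guard (a joint): Guard hood: slides along station +y. 0 = shut (over the bay with the hook), 0.24 m = fully open (over the valve housing beside the bay). Stays where left, about 2 N friction. Clear pane with aluminium edges, top and front only, 240 mm wide along y; top 203 mm above the table, front at station x -85 mm, from 23 mm above the table up.
- guard_handle (a point): Middle of the black bar handle on top of the hood, 248 mm above the table; travels with the guard. Bar 120 mm long along station x, 16 x 16 mm in section, underside 37 mm above the hood's top; two round legs 12 mm thick 50 mm either side of the middle. Axes as the station.
- station: Fixed blow-off station; origin on the table under the bay's middle. x away from the robot (yaw within 0.12), y along the track. Base 12 mm thick, x -100 to 130, y -130 to 370 mm. Bay: y -121 to 130, front track at x -85 (22 mm high), clear end wall at y -124 and back pane at x 112 (178 high), rear track at x 115 (192 high). Housing y 130 to 355, 177 high. Guard open: bay open in front and above.
- hook_seat (a point): Where the basket's bar axis rests: 162 mm above the table, midway between the prongs, 10 mm beyond the bay's middle. Axes as the station. Steel fork: two level prongs 8 mm thick, axes at y -38 and 38 mm, 8 mm below this point, from a cross bar (69 mm beyond it) to 38 mm before it, where the tips turn up, ending 56 mm before it, tops 12 mm above it. The bar may rest anywhere on the flat.
- basket: Steel wire basket, 80 mm (x) by 130 mm (y) by 45 mm high, carrying brass inserts fixed in it, about 0.25 to 0.5 kg; loose. Origin at the centre of its underside, z up. A rigid arch handle of 8 mm round bar stands over it: uprights at y -63.5 and +63.5 mm, top bar along y with its axis 130 mm above the underside.
- basket_grip (a point): Middle of the basket's handle bar, 130 mm above its underside; here the bar has a black sleeve 46 mm long (along y), 12 x 12 mm in section. Axes as the basket.
- tray: a bystander, to be left alone. Wire basket of the same size (80 x 130 x 45 mm) but without a handle and empty. Origin at the centre of its underside.
- part_a: a bystander, to be left alone. Beige moulded plastic handle standing upright, 148 mm tall, 58 mm wide at the top. Origin at the centre of its underside.
- part_b: a bystander, to be left alone. Beige moulded plastic handle standing upright, 148 mm tall, 58 mm wide at the top. Origin at the centre of its underside.
- part_c: a bystander, to be left alone. Beige moulded plastic handle standing upright, 148 mm tall, 58 mm wide at the top. Origin at the centre of its underside.
- insert_a: a bystander, to be left alone. Brass insert standing on the table, 17 mm wide, 20 mm tall. Origin at the centre of its underside.
- insert_b: a bystander, to be left alone. Brass insert standing on the table, 17 mm wide, 20 mm tall. Origin at the centre of its underside.
- screwdriver: a bystander, to be left alone. Screwdriver lying on the table along its x. Origin at the middle of its underside.

How it is judged (in metres and radians):
On the way, in this order (a step that is already met when the one before it is completed fails the run):
1. the guard is slid open (at least 0.22 of its 0.24 m) (value of joint guard above 0.22 m), for 0.1 s.
2. the basket hangs on the hook, let go, with the guard still open (x of basket_grip in the frame of hook_seat between -0.035 and 0.06 m and y of basket_grip in the frame of hook_seat between -0.03 and 0.03 m and z of basket_grip in the frame of hook_seat between -0.008 and 0.012 m and angle between basket's own z axis and vertical below 0.3 rad and contact force between basket and hook above 0.5 N and contact force between the fingers and basket below 0.1 N and value of joint guard above 0.15 m), for 0.2 s.
At the end, for the whole second after the job is handed in: Guard shut (under 10 mm) and still; basket hangs by its bar on the hook, untouched: bar middle within 30 mm of hook_seat sideways, 35 mm before to 60 mm beyond it, 8 mm below to 12 mm above, tilted under 0.3 rad, slower than 0.04 m/s (x of basket_grip in the frame of hook_seat between -0.035 and 0.06 m and y of basket_grip in the frame of hook_seat between -0.03 and 0.03 m and z of basket_grip in the frame of hook_seat between -0.008 and 0.012 m and angle between basket's own z axis and vertical below 0.3 rad and contact force between basket and hook above 0.5 N and contact force between the fingers and basket below 0.1 N and value of joint guard below 0.01 m and velocity of joint guard between -0.02 and 0.02 m/s and linear speed of basket below 0.04 m/s).
It fails at once if the basket is tipped by more than 0.7 rad (its inserts would spill) (angle between basket's own z axis and vertical above 0.7 rad).
It fails at once if another thing on the bench (the tray, a beige part, the screwdriver, a loose insert) is moved by more than 40 mm (distance of any of tray, part_a, part_b, part_c, screwdriver, insert_a, insert_b from where it was at the start of the episode above 0.04 m).
It also fails if it takes over 72 s, if anything falls off the work surface, if the arm or the gripper's body presses on something with over 40 N, if the wrist force passes 120 N, or if a joint passes its speed limit or range.

## Robot

A 6-joint arm with a two-finger parallel gripper is mounted at the origin on the work surface. World frame = base frame: x ahead of the robot, y to its left, z up, the work surface at z = 0. Lengths are in mm, angles in degrees, forces in N, time in s.
With the tool pointing down it reaches from about 375 to 975 mm from the base axis. Payload 3.8 kg.
Tool frame: the origin (TCP) lies midway between the tips of the shut fingers; the grasp point (between the pads) lies 19 mm behind it (robot.hold_point_z is the distance from the TCP to the grasp point, in mm); z points along the fingers, y is the line along which they close (so a half turn about z gives the same grasp; the last joint's range is limited). The gripper opens to 88 mm and grips with 3 to 60 N. Pads are 18 mm wide; open, the fingers measure 123 mm over their backs; the gripper's body (75 mm by 187 mm) begins 45 mm behind the grasp point.
Start: joints at [-70.411, 15.12, 91.902, -0, 72.978, -2.114], TCP at [249.613, -627.145, 238.706] pointing down, gripper open.
Joint ranges: [-150.88, 150.88], [-54.13, 125.18], [17.81, 147.31], [-75.09, 255.09], [0, 152.58], [-146.25, 146.25]. Speed limits (degrees/s): [147.25, 147.25, 180, 180, 180, 180].

## Interface

Orientations are given as a 3x3 rotation matrix whose columns are the frame's x, y, z axes.
In Python, from workcell import robot gives the robot as it stands.
- The arm moves only by the tool apply_moves, never from a script. Its argument "targets" is a list of rows, each a list of 5 numbers: the opening, from -1 (shut) to 1 (fully open), then the shift along the world's x, y, z in cm, then the turn about the world's z in rad. In form: [[claw, tx, ty, tz, yaw], ...]. A call has 1 to 5 rows; each row is the pose to reach, as a shift and turn from the pose commanded when the call began; what a row does not reach only later rows make up. A row lasts 1/12 s, in which the tool goes at most 41.7 mm and 7.16 degrees, less where a joint would pass 70% of its speed; a pose out of reach is approached as far as the arm can. A call with a gripper value outside its range is refused whole. The fingers move at their own pace and stop on an object; "force" is the grip in N (left out, the last holds). Time passes only in rows, so rows that repeat a pose let the fingers close. It gives the time, the measured TCP pose, the force, the opening and the grip force at its end, in the units of the state.
- robot.state(): the state, without advancing time (a new reading comes with each control period).
- robot.read_camera(name): name is "scene" or "top"; returns the picture (480x640x3 uint8, red, green, blue); there is no depth.
- robot.get_calibration(name): a dict with "fx", "fy", "cx", "cy" (pixels), "R" (3x3) and "t" (3): a world point X has camera coordinates R X + t. Camera axes: x right, y down, z forward; pixel columns grow to the right and rows downward; lengths in mm; the calibration is good to about 2 mm. A picture is of the moment at which its call begins. get_calibration takes no time and is no camera call.
- robot.sign_off(): hands the job in; it is judged then, once.
The state is a dict: "time": time; "joint_pos": joint angles; "qd": joint speeds; "joint_torque": joint torques, N m; "tool_pos": TCP position; "ee_rot": TCP orientation; "contact_force": force on the tool from outside, world axes, zero at the start; "wrist_torque": the same for the moment, N m; "gripper_width": opening from 0.0 (shut) to 1.0 (fully open); "gripper_force": force on a finger pad.
Only numpy, scipy, OpenCV 4.12 (cv2) and the standard library are available. Lean on these libraries where they do the work, as an engineer would, in place of code of your own. Each camera call takes 0.05 s, during which the arm holds its last target. There are 200 camera calls.

## Working session

There is one attempt and no reset: what is moved stays moved. The work goes in short steps, Python scripts to look and compute and a tool call to move; the robot and the scene stay as the last step left them, time stands still between calls to the robot, and variables do not carry over. Pictures are saved under pics/ and viewed, at most 10 in all, crops included, and the job is handed in when it is done.

Besides the shell and the picture viewer there is one more tool, called after "Emit:" in YAML: its name, and indented under it one key for each argument. apply_moves: Moves the arm, as the interface text tells. Its arguments: {"type":"object","properties":{"targets":{"type":"array"},"force":{"type":"number"}},"required":["targets"]}

```bash
mkdir -p pics; python3 - <<'E'
from workcell import robot
import cv2
for n in("scene","top"):
    c=robot.get_calibration(n);print(n,c)
    cv2.imwrite(f"pics/{n}0.png",robot.read_camera(n)[:,:,::-1])
s=robot.state();print(s["time"],s["tool_pos"],s["ee_rot"])
E
```

```text
scene {'fx': 564.3137529586037, 'fy': 564.3137529586037, 'cx': 318.42138663251717, 'cy': 238.63971234659246, 'R': array([[ 0.94761705,  0.31940485,  0.00157036],
       [ 0.28459531, -0.84209094, -0.45813575],
       [-0.1450084 ,  0.43458416, -0.88888085]]), 't': array([-477.5889404 ,  -54.61189533, 1523.81486394])}
top {'fx': 513.0897535744075, 'fy': 513.0897535744075, 'cx': 312.56136066728584, 'cy': 244.53932323042298, 'R': array([[-0.02049212, -0.99971779,  0.01201682],
       [-0.99307919,  0.01896284, -0.11590567],
       [ 0.11564509, -0.0143088 , -0.99318753]]), 't': array([  14.33332626,  539.35114176, 1567.23999978])}
0.1 [ 249.42020519 -626.54309784  237.52568263] [[ 9.29099844e-01  3.69828365e-01 -6.78292609e-04]
 [ 3.69828981e-01 -9.29097931e-01  1.88650222e-03]
 [ 6.74817714e-05 -2.00360118e-03 -9.99997991e-01]]
```

View pics/scene0.png

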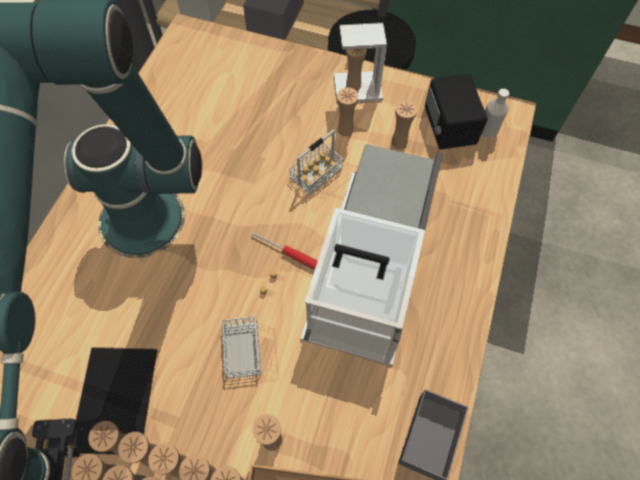

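View pics/top0.png

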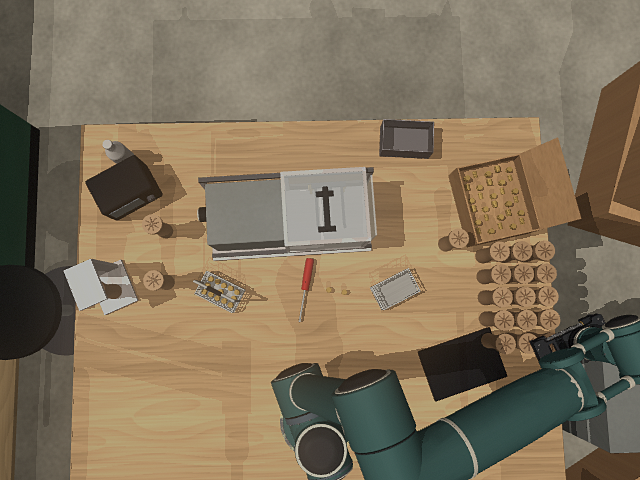

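The scene view shows the basket at (316,168) with its black sleeve near (318,144), and the guard handle at (361,258). In the top view the basket is at (222,292) and the guard handle at (325,208). Next I'll measure these with masks and take zoomed crops.

```bash
cat >h.py <<'E'
import numpy as np,cv2
from workcell import robot
C={n:robot.get_calibration(n) for n in("scene","top")}
def ray(n,p):
    c=C[n];d=c["R"].T@[(p[0]-c["cx"])/c["fx"],(p[1]-c["cy"])/c["fy"],1];return -c["R"].T@c["t"],d/np.linalg.norm(d)
def plane(n,p,z):
    o,d=ray(n,p);return o+d*(z-o[2])/d[2]
def tri(ps,pt):
    o1,d1=ray("scene",ps);o2,d2=ray("top",pt)
    a=np.linalg.lstsq(np.c_[d1,-d2],o2-o1,rcond=None)[0];A=o1+a[0]*d1;B=o2+a[1]*d2
    return (A+B)/2,np.linalg.norm(A-B)
def proj(n,X):
    c=C[n];q=c["R"]@X+c["t"];return np.array([c["fx"]*q[0]/q[2]+c["cx"],c["fy"]*q[1]/q[2]+c["cy"]])
def dark(im,box,v=60):
    x0,y0,x1,y1=box;m=(im[y0:y1,x0:x1].max(2)<v).astype(np.uint8)
    k,l,s,c=cv2.connectedComponentsWithStats(m)
    return [(s[i,4],s[i,:4]+[x0,y0,0,0],c[i]+[x0,y0],cv2.minAreaRect(np.argwhere(l==i)[:,::-1].astype(np.float32)+[np.float32(x0),np.float32(y0)])) for i in range(1,k) if s[i,4]>8]
E
python3 - <<'E'
from h import *
S=cv2.imread("pics/scene0.png");T=cv2.imread("pics/top0.png")
for n,im,bs in(("scene",S,[(285,125,350,205),(320,235,400,285)]),("top",T,[(190,265,255,320),(300,175,345,240)])):
    for b in bs: print(n,[(r[0],r[1].tolist(),r[2].round(1).tolist(),r[3]) for r in dark(im,b)])
f=lambda im,x,y,w,h:cv2.resize(im[y:y+h,x:x+w],(400,300),interpolation=cv2.INTER_CUBIC)
cv2.imwrite("pics/c0.png",np.vstack([np.hstack([f(S,275,130,80,60),f(T,185,260,80,60)]),np.hstack([f(S,290,200,160,120),f(T,260,145,160,120)])]))
E
```

```text
scene [(np.int32(42), [311, 140, 11, 10], [315.9, 144.3], ((315.9400329589844, 144.42001342773438), (3.4000000953674316, 13.40000057220459), 53.13010025024414))]
scene [(np.int32(477), [333, 245, 55, 34], [360.7, 257.4], ((359.2106018066406, 261.3592834472656), (54.10243225097656, 21.203441619873047), 14.620874404907227))]
top []
top [(np.int32(150), [318, 187, 18, 45], [327.7, 212.9], ((326.5, 209.0), (44.0, 17.0), 90.0)), (np.int32(11), [316, 191, 8, 3], [319.2, 192.0], ((319.5, 192.0), (1.1507929563522339, 7.233555316925049), 80.53767395019531)), (np.int32(13), [316, 195, 8, 2], [319.2, 195.6], ((319.5, 195.5), (7.0, 1.0), 0.0)), (np.int32(13), [323, 199, 2, 12], [323.9, 204.1], ((323.99591064453125, 204.45492553710938), (11.045360565185547, 0.9958931803703308), 84.80557250976562))]
```

View pics/c0.png

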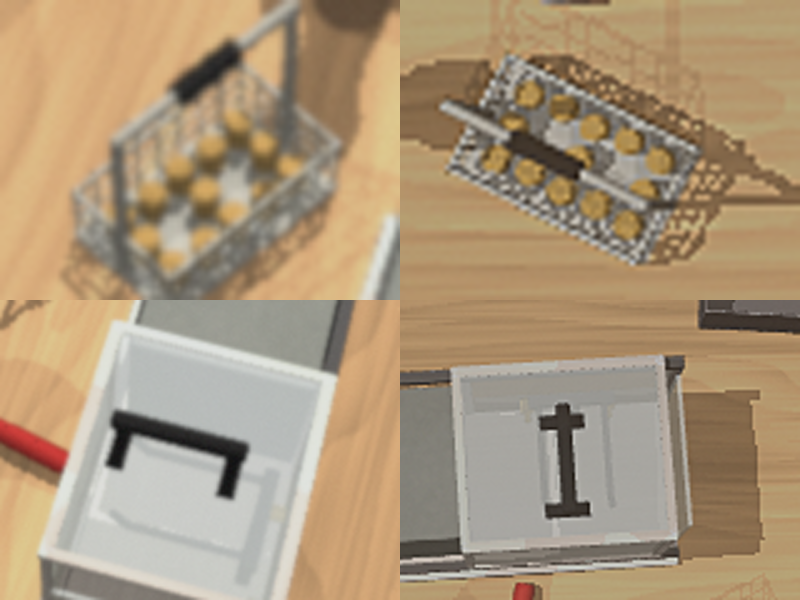

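The crops show the sleeve centre at scene (316.2,144) and top (213.9,290.8), with the bar ends visible. The guard bar's centre is at scene (362,253) and top (326,208.7), and the hood rim corners are clear.

```bash
python3 - <<'E'
from h import *
s5=lambda x,y:np.array([275+x/5-.4,130+y/5-.4]); t5=lambda x,y:np.array([185+(x-400)/5-.4,260+y/5-.4])
s2=lambda x,y:np.array([290+x/2.5-.3,200+(y-300)/2.5-.3]); t2=lambda x,y:np.array([260+(x-400)/2.5-.3,145+(y-300)/2.5-.3])
print("sleeve",tri((316.1,144),t5(546,156)))
E=[tri(s5(118,143),t5(645,206)),tri(s5(293,8),t5(447,105))];print("bar ends",E)
for a,b in((t5(645,206),t5(447,105)),):
    P=plane("top",a,130)[:2];Q=plane("top",b,130)[:2];print("bar top",P,Q,(P+Q)/2,np.linalg.norm(Q-P),np.degrees(np.arctan2(*(Q-P)[::-1])))
print("ghandle",tri(s2(181,432),t2(566,460)))
P=plane("top",t2(563,404),252);Q=plane("top",t2(570,516),252);print("bar top",P,Q,(P+Q)/2,np.linalg.norm(P-Q))
P=plane("scene",s2(115,415),252);Q=plane("scene",s2(247,447),252);print("bar sc",P,Q,(P+Q)/2,np.linalg.norm(P-Q))
R=[plane("top",t2(*p),203)[:2].round(1) for p in((451,367),(665,356),(679,545),(466,556))];print("hood",R)
for i in range(4):
    d=R[(i+1)%4]-R[i];print(np.linalg.norm(d),np.degrees(np.arctan2(d[1],d[0])))
R=[plane("scene",s2(*p),203)[:2].round(1) for p in((118,321),(337,376),(42,553))];print("hood sc",R)
P=plane("top",t2(400,566),22)[:2];Q=plane("top",t2(680,555),22)[:2];print(np.degrees(np.arctan2(*(P-Q)[::-1])))
g=cv2.cvtColor(cv2.imread("pics/top0.png"),6)
E
```

```text
sleeve (array([398.97575953, 292.32839864, 131.67130595]), np.float64(0.2782170276081733))
bar ends [(array([369.26991165, 235.71316821, 130.24989014]), np.float64(0.0750965823552135)), (array([428.66070252, 349.63406205, 128.18202849]), np.float64(2.482323208717392))]
bar top [369.30544511 235.76627979] [429.67683274 349.82710399] [399.49113892 292.79669189] 129.05260966975962 62.10812596096406
ghandle (array([611.07776535, -31.39944725, 253.7036526 ]), np.float64(1.4748159424729337))
bar top [672.59067253 -29.98030746 252.        ] [549.46079206 -34.65389377 252.        ] [611.02573229 -32.31710062 252.        ] 123.21854517009903
bar sc [553.56417907 -32.77579683 252.        ] [668.44762878 -25.84492289 252.        ] [611.00590393 -29.31035986 252.        ] 115.09232829341272
hood [array([728.8,  93.5]), array([ 737.4, -148.9]), array([ 521.6, -157.5]), array([513.8,  79.7])]
242.5525097788106 -87.96808120261738
215.9712943888608 -177.7178725658587
237.32821155522154 91.88341525872002
215.44242850469357 3.6725516454793756
hood sc [array([520.3,  84.4]), array([725.9,  93. ]), array([ 528.7, -153.8])]
91.16239074921373
```

Emit:
apply_moves:
  targets:
    - [1, 1.5, 2.5, 2, -0.1]
    - [1, 3.5, 5.8, 4, -0.2]
    - [1, 5.5, 9.1, 6, -0.34]
    - [1, 7.5, 12.4, 7, -0.34]
    - [1, 9.5, 15.7, 7, -0.34]

```text
time: 0.52
tool_pos: [345.8, -469.9, 311.8]
ee_rot: [[0.999, 0.037, 0.003], [0.037, -0.999, -0.004], [0.003, 0.004, -1.0]]
contact_force: [1.5, -0.4, -0.5]
gripper_width: 1.001
gripper_force: 0.0
```

Emit:
apply_moves:
  targets:
    - [1, 2, 3.3, 0, 0]
    - [1, 4, 6.6, 0, 0]
    - [1, 6, 9.9, 0, 0]
    - [1, 8, 13.2, 0, 0]
    - [1, 10, 16.5, 0, 0]

```text
time: 0.93
tool_pos: [444.9, -303.2, 308.3]
ee_rot: [[0.999, 0.039, -0.0], [0.039, -0.999, 0.0], [-0.0, -0.0, -1.0]]
contact_force: [0.4, -0.3, -0.3]
gripper_width: 1.002
gripper_force: 0.0
```

Emit:
apply_moves:
  targets:
    - [1, 2, 3.3, 0, 0]
    - [1, 4, 6.6, 0, 0]
    - [1, 6, 9.9, 0, 0]
    - [1, 8, 13.2, 0, 0]
    - [1, 10, 16.5, 0, 0]

```text
time: 1.35
tool_pos: [545.0, -138.2, 308.3]
ee_rot: [[0.999, 0.039, -0.001], [0.039, -0.999, 0.0], [-0.001, -0.0, -1.0]]
contact_force: [0.0, -0.0, -0.2]
gripper_width: 1.0
gripper_force: 0.0
```

Emit:
apply_moves:
  targets:
    - [1, 2, 3.3, 0, 0]
    - [1, 4, 6.6, 0, 0]
    - [1, 6.6, 9.5, 0, 0]
    - [1, 6.6, 10.7, 0, 0]
    - [1, 6.6, 10.7, 0, 0]

```text
time: 1.77
tool_pos: [610.8, -30.3, 307.6]
ee_rot: [[0.999, 0.043, -0.002], [0.043, -0.999, 0.001], [-0.002, -0.001, -1.0]]
contact_force: [-0.4, 1.0, -0.7]
gripper_width: 0.995
gripper_force: 0.0
```

Emit:
apply_moves:
  targets:
    - [1, 0, 0, -2.5, 0]
    - [1, 0, 0, -5, 0]
    - [1, 0, 0, -7, 0]
    - [1, 0, 0, -7.9, 0]
    - [1, 0, 0, -7.9, 0]

```text
time: 2.18
tool_pos: [607.9, -34.3, 226.5]
ee_rot: [[0.999, 0.038, -0.006], [0.038, -0.999, 0.0], [-0.006, -0.0, -1.0]]
contact_force: [-0.8, -0.3, 0.8]
gripper_width: 0.999
gripper_force: 0.0
```

Emit:
apply_moves:
  targets:
    - [-1, 0, 0, 0, 0]
    - [-1, 0, 0, 0, 0]
    - [-1, 0, 0, 0, 0]
    - [-1, 0, 0, 0, 0]
    - [-1, 0, 0, 0, 0]
  force: 20

```text
time: 2.6
tool_pos: [611.3, -33.3, 231.0]
ee_rot: [[0.999, 0.039, 0.002], [0.039, -0.999, -0.0], [0.002, 0.0, -1.0]]
contact_force: [-0.2, 0.3, -0.1]
gripper_width: 0.644
gripper_force: 0.0
```

Emit:
apply_moves:
  targets:
    - [-1, 0, 0, 0, 0]
    - [-1, 0, 0, 0, 0]
    - [-1, 0, 0, 0, 0]
    - [-1, 0, 0, 0, 0]
    - [-1, 0, 0, 0, 0]

```text
time: 3.02
tool_pos: [610.6, -33.1, 229.6]
ee_rot: [[0.999, 0.039, -0.0], [0.039, -0.999, 0.0], [-0.0, -0.0, -1.0]]
contact_force: [0.1, 0.0, 0.1]
gripper_width: 0.267
gripper_force: 0.0
```

Emit:
apply_moves:
  targets:
    - [-1, 0, 0, 0, 0]
    - [-1, 0, 0, 0, 0]
    - [-1, 0, 0, 0, 0]
    - [-1, 0, 0, 0, 0]

```text
time: 3.35
tool_pos: [610.6, -32.8, 229.6]
ee_rot: [[0.999, 0.039, -0.0], [0.039, -0.999, 0.001], [-0.0, -0.001, -1.0]]
contact_force: [-0.0, 1.7, -0.1]
gripper_width: 0.179
gripper_force: 20.0
```

Emit:
apply_moves:
  targets:
    - [-1, 0, 1, 0, 0]
    - [-1, -0.1, 3, 0, 0]
    - [-1, -0.2, 5.5, 0, 0]
    - [-1, -0.3, 8, 0, 0]
    - [-1, -0.4, 10.5, 0, 0]

```text
time: 3.77
tool_pos: [606.1, 71.8, 229.6]
ee_rot: [[0.999, 0.038, -0.001], [0.038, -0.999, -0.002], [-0.001, 0.002, -1.0]]
contact_force: [-0.5, -4.7, -1.1]
gripper_width: 0.178
gripper_force: 20.0
```

Emit:
apply_moves:
  targets:
    - [-1, -0.1, 2.5, 0, 0]
    - [-1, -0.2, 5, 0, 0]
    - [-1, -0.3, 7.5, 0, 0]
    - [-1, -0.4, 10, 0, 0]
    - [-1, -0.5, 12, 0, 0]

```text
time: 4.18
tool_pos: [600.9, 193.0, 229.6]
ee_rot: [[0.999, 0.039, -0.001], [0.039, -0.999, -0.002], [-0.001, 0.002, -1.0]]
contact_force: [-1.1, -3.3, 0.4]
gripper_width: 0.179
gripper_force: 20.0
```

Emit:
apply_moves:
  targets:
    - [-1, 0, 1, 0, 0]
    - [-1, 0, 1.4, 0, 0]
    - [-1, 0, 1.6, 0, 0]
    - [-1, 0, 1.6, 0, 0]
    - [-1, 0, 1.6, 0, 0]

```text
time: 4.6
tool_pos: [600.8, 194.3, 229.3]
ee_rot: [[0.999, 0.038, -0.004], [0.038, -0.999, -0.025], [-0.005, 0.025, -1.0]]
contact_force: [-3.7, -39.5, 6.9]
gripper_width: 0.193
gripper_force: 19.9
```

Emit:
apply_moves:
  targets:
    - [-1, 0, -1, 0, 0]
    - [-1, 0, -1.4, 0, 0]
    - [-1, 0, -1.4, 0, 0]

```text
time: 4.85
tool_pos: [600.9, 193.0, 229.3]
ee_rot: [[0.999, 0.038, -0.002], [0.038, -0.999, -0.001], [-0.002, 0.001, -1.0]]
contact_force: [-2.3, -2.9, 0.0]
gripper_width: 0.179
gripper_force: 20.0
```

```bash
python3 - <<'E'
from h import *
f=lambda im,x,y,w,h:cv2.resize(im[y:y+h,x:x+w],(400,300),interpolation=cv2.INTER_CUBIC)
S,T=[robot.read_camera(n)[:,:,::-1].copy() for n in("scene","top")]
cv2.imwrite("pics/s1.png",S);cv2.imwrite("pics/t1.png",T)
cv2.imwrite("pics/c1.png",np.vstack([np.hstack([f(S,290,120,200,150),f(T,180,125,200,150)]),np.hstack([f(S,290,210,160,120),f(T,260,145,160,120)])]))
E
```

```text
(no output)
```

View pics/c1.png

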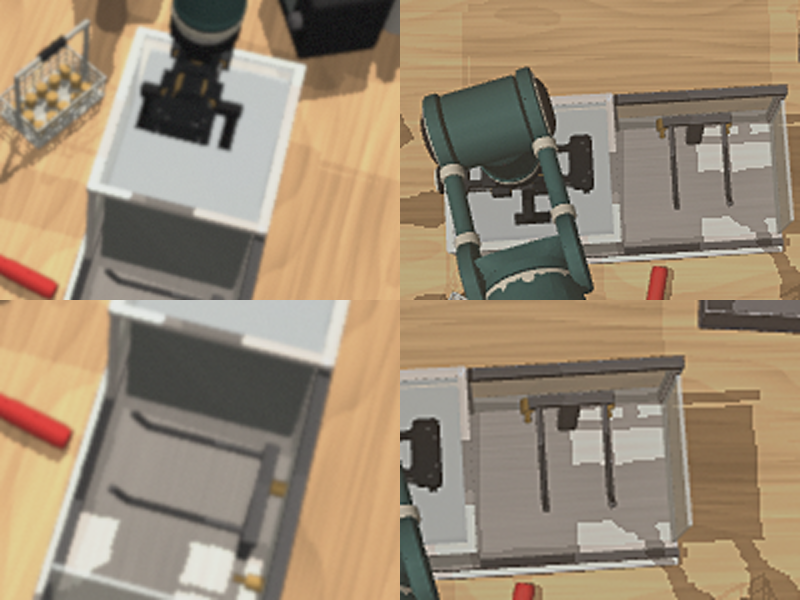

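The guard is over the housing. The fork shows in both views: prong tips at scene crop (113,490) and (135,415), and at top crop (612,505) and (545,510). I'll triangulate it, then check the guard's position in the station frame.

```bash
python3 - <<'E'
from h import *
s2=lambda x,y:np.array([290+x/2.5-.3,210+(y-300)/2.5-.3]); t2=lambda x,y:np.array([260+(x-400)/2.5-.3,145+(y-300)/2.5-.3])
a,b=tri(s2(135,415),t2(546,511)),tri(s2(113,490),t2(612,506));print(a,b)
P=[plane("top",t2(*q),154)[:2] for q in((541,405),(545,500),(606,400),(611,495))]
Q=[plane("scene",s2(*q),154)[:2] for q in((262,457),(160,425),(240,526),(140,502))]
print(np.round(P,1),np.round(Q,1))
yaw=np.radians(2.2);ex=np.array([np.cos(yaw),np.sin(yaw)]);ey=np.array([-ex[1],ex[0]])
for X in(P,Q):
    for i in(0,2):
        d=(X[i]-X[i+1])*np.sign(X[i][0]-X[i+1][0]);print("yaw",np.degrees(np.arctan2(d[1],d[0])))
m=(a[0]+b[0])/2;seat=m[:2]+ex*55;print("seat",seat)
for n,h in(("start",(610.6,-32.8)),("now",(600.9,193.))): print(n,(h-seat)@ex+10,(h-seat)@ey)
E
```

```text
(array([567.90201228, -10.95372269, 168.6756768 ]), np.float64(0.6305828575813143)) (array([571.91195362, -86.90534891, 167.62075195]), np.float64(0.5042215395085764))
[[694.6  -8.4]
 [582.6 -10.6]
 [699.3 -84.3]
 [587.1 -87.1]] [[688.9  -7.3]
 [591.5  -6.3]
 [687.8 -78.3]
 [596.8 -84.8]]
yaw 1.1439463359513895
yaw 1.3984513945286228
yaw -0.6108519835284943
yaw 4.127079871558183
seat [624.86644335 -46.8182063 ]
start -3.717799562581364 14.555531214689895
now -4.742682559802432 240.5614594883571
```

The guard started at about 14 mm and is now at about 240 mm, against its stop. Seat is at about (625,-47), yaw about 2.4°. Next: release, rise and go over the basket.

Emit:
apply_moves:
  targets:
    - [0.5, 0, 0, 0, 0]
    - [0.5, 0, 0, 0, 0]
    - [0.5, 0, 0, 0, 0]
    - [0.5, 0, 0, 0, 0]
    - [0.5, 0, 0, 0, 0]

```text
time: 5.37
tool_pos: [601.9, 194.5, 230.0]
ee_rot: [[0.999, 0.039, 0.001], [0.039, -0.999, 0.001], [0.001, -0.001, -1.0]]
contact_force: [-0.3, -0.1, -0.4]
gripper_width: 0.536
gripper_force: 0.0
```

Emit:
apply_moves:
  targets:
    - [0.5, 0, 0, 1, 0]
    - [0.5, 0, 0, 3, 0]
    - [0.5, 0, 0, 6, 0]
    - [0.5, 0, 0, 9, 0]
    - [0.5, -2, 1, 9, 0.1]

```text
time: 5.78
tool_pos: [586.8, 203.6, 328.1]
ee_rot: [[0.991, 0.137, 0.013], [0.137, -0.991, 0.003], [0.014, -0.001, -1.0]]
contact_force: [0.9, 0.4, 1.4]
gripper_width: 0.752
gripper_force: 0.0
```

Emit:
apply_moves:
  targets:
    - [0.6, -3, 1.3, 0, 0.12]
    - [0.6, -6, 2.6, 0, 0.24]
    - [0.6, -9, 4, 0, 0.36]
    - [0.6, -12, 5.3, 0, 0.48]
    - [0.6, -15, 6.7, 0, 0.6]

```text
time: 6.2
tool_pos: [430.4, 271.2, 320.8]
ee_rot: [[0.736, 0.677, 0.001], [0.677, -0.736, 0.001], [0.001, 0.0, -1.0]]
contact_force: [0.0, 0.9, -0.2]
gripper_width: 0.8
gripper_force: 0.0
```

Emit:
apply_moves:
  targets:
    - [0.6, -2, 0.8, 0, 0.12]
    - [0.6, -3.6, 1.5, 0, 0.24]
    - [0.6, -3.6, 1.5, 0, 0.345]
    - [0.6, -3.6, 1.5, 0, 0.345]
    - [0.6, -3.6, 1.5, 0, 0.345]

```text
time: 6.62
tool_pos: [395.7, 286.1, 320.7]
ee_rot: [[0.47, 0.883, 0.001], [0.883, -0.47, 0.001], [0.001, 0.001, -1.0]]
contact_force: [0.0, 0.6, -0.4]
gripper_width: 0.798
gripper_force: 0.0
```

```bash
python3 - <<'E'
from h import *
s=robot.state();print(s["tool_pos"],np.degrees(np.arctan2(s["ee_rot"][1][1],s["ee_rot"][0][1])),s["joint_pos"],s["gripper_width"])
S,T=[robot.read_camera(n)[:,:,::-1].copy() for n in("scene","top")]
f=lambda im,x,y,w,h:cv2.resize(im[y:y+h,x:x+w],(400,300),interpolation=cv2.INTER_CUBIC)
cv2.imwrite("pics/c2.png",np.hstack([f(S,260,90,160,120),f(T,160,200,160,120)]))
E
```

```text
[395.71649297 286.13193739 320.66650997] -28.042278810547227 [ 3.29501888e+01 -7.91781078e+00  1.07741103e+02 -4.82374189e-03
  8.00820205e+01  6.09932593e+01] 0.7983103255781292
```

View pics/c2.png

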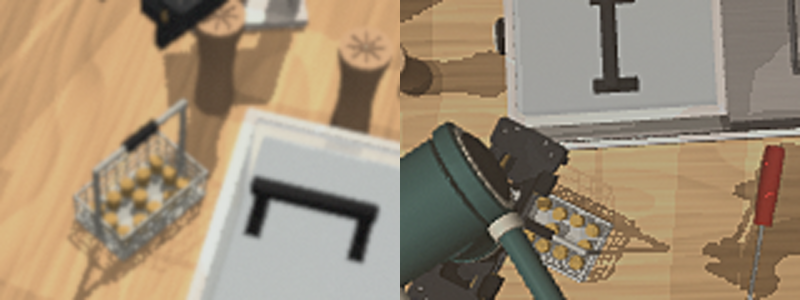

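The basket is untouched and the gripper is above it. The gripper-body corner nearest the hood is at top crop (567,160), so I'll check that clearance before descending.

```bash
python3 - <<'E'
from h import *
t=lambda x,y:np.array([160+(x-400)/2.5-.3,200+y/2.5-.3])
for z in(385,420):print([plane("top",t(*q),z)[:2].round() for q in((567,160),(500,117),(567,150))])
print("hood front",[plane("top",t(*q),203)[:2].round() for q in((510,118),(722,112),(512,130),(722,118))])
E
```

```text
[array([456., 217.]), array([499., 281.]), array([466., 217.])]
[array([453., 211.]), array([495., 274.]), array([462., 211.])]
hood front [array([519., 308.]), array([521.,  73.]), array([505., 306.]), array([514.,  73.])]
```

Emit:
apply_moves:
  targets:
    - [0.6, -0.2, -0.4, -3, 0]
    - [0.6, -0.2, -0.4, -7, 0]
    - [0.6, -0.2, -0.4, -10, 0]
    - [0.6, -0.2, -0.4, -12, 0]
    - [0.6, -0.2, -0.4, -13, 0]

```text
time: 7.13
tool_pos: [392.2, 280.2, 186.0]
ee_rot: [[0.47, 0.882, -0.005], [0.882, -0.47, -0.003], [-0.005, -0.003, -1.0]]
contact_force: [-0.1, -0.0, 0.1]
gripper_width: 0.802
gripper_force: 0.0
```

Emit:
apply_moves:
  targets:
    - [0.6, 0, 0, -2, 0]
    - [0.6, 0, 0, -4, 0]
    - [0.6, 0, 0, -6, 0]
    - [0.6, 0, 0, -7.7, 0]
    - [0.6, 0, 0, -7.7, 0]

```text
time: 7.55
tool_pos: [392.2, 280.4, 109.9]
ee_rot: [[0.47, 0.883, -0.005], [0.883, -0.47, -0.003], [-0.005, -0.003, -1.0]]
contact_force: [-0.5, 0.5, 0.4]
gripper_width: 0.8
gripper_force: 0.0
```

Emit:
apply_moves:
  targets:
    - [-1, 0, 0, 0, 0]
    - [-1, 0, 0, 0, 0]
    - [-1, 0, 0, 0, 0]
    - [-1, 0, 0, 0, 0]
    - [-1, 0, 0, 0, 0]
  force: 40

```text
time: 7.97
tool_pos: [394.4, 282.4, 114.0]
ee_rot: [[0.468, 0.884, 0.002], [0.884, -0.468, 0.001], [0.002, 0.001, -1.0]]
contact_force: [-0.0, -1.1, -0.7]
gripper_width: 0.443
gripper_force: 0.0
```

Emit:
apply_moves:
  targets:
    - [-1, 0, 0, 0, 0]
    - [-1, 0, 0, 0, 0]
    - [-1, 0, 0, 0, 0]
    - [-1, 0, 0, 0, 0]
    - [-1, 0, 0, 0, 0]

```text
time: 8.38
tool_pos: [393.3, 282.0, 112.7]
ee_rot: [[0.468, 0.884, -0.001], [0.884, -0.468, 0.0], [-0.0, -0.001, -1.0]]
contact_force: [-1.4, 0.9, 1.8]
gripper_width: 0.128
gripper_force: 40.0
```

Emit:
apply_moves:
  targets:
    - [-1, 0, 0, 1, 0]
    - [-1, 0, 0, 3, 0]
    - [-1, 0, 0, 5, 0]
    - [-1, 0, 0, 7, 0]
    - [-1, 0, 0, 7.5, 0]

```text
time: 8.8
tool_pos: [394.8, 282.5, 190.7]
ee_rot: [[0.468, 0.884, 0.003], [0.884, -0.468, 0.002], [0.003, 0.002, -1.0]]
contact_force: [1.8, 0.1, -4.3]
gripper_width: 0.13
gripper_force: 40.0
```

Emit:
apply_moves:
  targets:
    - [-1, 0, -1.5, 0, 0]
    - [-1, 0, -4, 0, 0.05]
    - [-1, 0, -7, 0, 0.12]
    - [-1, 0, -10, 0, 0.19]
    - [-1, 0, -13, 0, 0.26]

```text
time: 9.22
tool_pos: [392.4, 150.4, 186.5]
ee_rot: [[0.221, 0.975, -0.002], [0.975, -0.221, -0.001], [-0.001, -0.002, -1.0]]
contact_force: [0.7, 0.9, -4.2]
gripper_width: 0.129
gripper_force: 40.0
```

Emit:
apply_moves:
  targets:
    - [-1, 0, -3, 0, 0.07]
    - [-1, 0, -6, 0, 0.14]
    - [-1, 0, -9, 0, 0.21]
    - [-1, 0, -12, 0, 0.27]
    - [-1, 0, -15, 0, 0.27]

```text
time: 9.63
tool_pos: [392.4, 0.4, 186.7]
ee_rot: [[-0.046, 0.999, -0.001], [0.999, 0.046, -0.0], [-0.0, -0.001, -1.0]]
contact_force: [0.8, -1.2, -4.3]
gripper_width: 0.125
gripper_force: 40.0
```

Emit:
apply_moves:
  targets:
    - [-1, 2, -2, 0, 0]
    - [-1, 4, -4, 0, 0]
    - [-1, 5, -6, 0, 0]
    - [-1, 5, -6.3, 0, 0]
    - [-1, 5, -6.3, 0, 0]

```text
time: 10.05
tool_pos: [443.0, -62.0, 186.7]
ee_rot: [[-0.041, 0.999, -0.003], [0.999, 0.041, 0.001], [0.001, -0.003, -1.0]]
contact_force: [-0.1, 0.9, -5.2]
gripper_width: 0.128
gripper_force: 40.0
```

```bash
python3 - <<'E'
from h import *
s=robot.state();print(s["time"],s["tool_pos"],np.degrees(np.arctan2(s["ee_rot"][1][1],s["ee_rot"][0][1])),s["contact_force"],s["gripper_width"])
S,T=[robot.read_camera(n)[:,:,::-1].copy() for n in("scene","top")]
f=lambda im,x,y,w,h:cv2.resize(im[y:y+h,x:x+w],(400,300),interpolation=cv2.INTER_CUBIC)
cv2.imwrite("pics/s3.png",S);cv2.imwrite("pics/t3.png",T)
cv2.imwrite("pics/c3.png",np.hstack([f(S,250,190,180,135),f(T,250,155,180,135)]))
E
```

```text
10.05 [442.98689363 -62.04834326 186.66323777] 2.323825820825204 [-0.06998831  0.90368638 -5.15451179] 0.12840186905144405
```

View pics/c3.png

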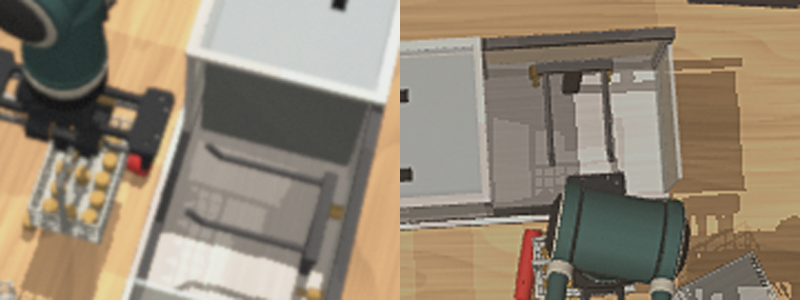

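The basket hangs upright in the gripper in front of the fork, with prong tips at top crop (550,165) and (612,165), so I'll drive in above the prongs.

Emit:
apply_moves:
  targets:
    - [-1, 2, 0, 0, 0]
    - [-1, 5, 0.1, 0, 0]
    - [-1, 8, 0.1, 0, 0]
    - [-1, 10.5, 0.2, 0, 0]
    - [-1, 13, 0.2, 0, 0]

```text
time: 10.57
tool_pos: [573.9, -57.4, 187.2]
ee_rot: [[-0.045, 0.999, -0.001], [0.999, 0.045, 0.001], [0.001, -0.001, -1.0]]
contact_force: [-0.8, 0.1, -4.9]
gripper_width: 0.129
gripper_force: 40.0
```

Emit:
apply_moves:
  targets:
    - [-1, 2, 0.1, 0, 0]
    - [-1, 4, 0.1, 0, 0]
    - [-1, 5.2, 0.1, 0, 0]
    - [-1, 5.2, 0.1, -1, 0]
    - [-1, 5.2, 0.1, -2, 0]

```text
time: 10.98
tool_pos: [625.4, -56.9, 167.1]
ee_rot: [[-0.045, 0.999, -0.0], [0.999, 0.045, 0.0], [0.0, -0.0, -1.0]]
contact_force: [-0.7, -0.8, -5.2]
gripper_width: 0.131
gripper_force: 40.1
```

Emit:
apply_moves:
  targets:
    - [-1, 0, 0, -0.4, 0]
    - [-1, 0, 0, -0.8, 0]
    - [-1, 0, 0, -1.1, 0]
    - [-1, 0, 0, -1.4, 0]
    - [-1, 0, 0, -1.4, 0]

```text
time: 11.4
tool_pos: [624.9, -58.2, 153.1]
ee_rot: [[-0.043, 0.999, -0.001], [0.999, 0.043, 0.0], [0.0, -0.001, -1.0]]
contact_force: [-1.1, -0.3, -4.9]
gripper_width: 0.13
gripper_force: 40.0
```

```bash
python3 - <<'E'
from h import *
s=robot.state();print(s["time"],s["tool_pos"],s["contact_force"],s["gripper_width"])
S,T=[robot.read_camera(n)[:,:,::-1].copy() for n in("scene","top")]
f=lambda im,x,y,w,h:cv2.resize(im[y:y+h,x:x+w],(400,300),interpolation=cv2.INTER_CUBIC)
cv2.imwrite("pics/c4.png",np.hstack([f(S,290,200,140,105),f(T,260,145,140,105)]))
E
```

```text
11.4 [624.87572238 -58.16404438 153.09441384] [-1.06459412 -0.28444829 -4.85862357] 0.13045368155117426
```

View pics/c4.png

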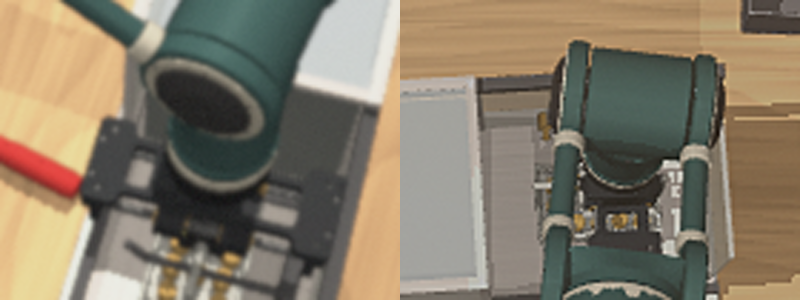

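The basket is in the bay with the fork under its bar, and the prongs show at scene crop (130,245) onward. Next I'll lower it gently until the wrist load goes.

Emit:
apply_moves:
  targets:
    - [-1, 0, 0, -0.3, 0]
    - [-1, 0, 0, -0.6, 0]
    - [-1, 0, 0, -0.8, 0]
    - [-1, 0, 0, -0.8, 0]

```text
time: 11.83
tool_pos: [625.2, -58.1, 145.0]
ee_rot: [[-0.043, 0.999, -0.001], [0.999, 0.043, 0.0], [0.0, -0.001, -1.0]]
contact_force: [0.0, 1.1, -5.0]
gripper_width: 0.125
gripper_force: 40.0
```

Emit:
apply_moves:
  targets:
    - [-1, 0, 0, -0.1, 0]
    - [-1, 0, 0, -0.2, 0]
    - [-1, 0, 0, -0.2, 0]

```text
time: 12.08
tool_pos: [625.7, -58.2, 144.2]
ee_rot: [[-0.043, 0.999, 0.0], [0.999, 0.043, -0.0], [-0.0, 0.0, -1.0]]
contact_force: [-1.6, 0.2, -2.0]
gripper_width: 0.13
gripper_force: 40.0
```

Emit:
apply_moves:
  targets:
    - [-0.6, 0, 0, 0, 0]
    - [-0.4, 0, 0, 0, 0]
    - [-0.2, 0, 0, 0, 0]
    - [0, 0, 0, 0, 0]
    - [0.1, 0, 0, 0, 0]

```text
time: 12.5
tool_pos: [626.0, -58.2, 144.2]
ee_rot: [[-0.043, 0.999, 0.001], [0.999, 0.043, -0.0], [-0.0, 0.001, -1.0]]
contact_force: [0.8, 1.0, -0.1]
gripper_width: 0.479
gripper_force: 0.0
```

Emit:
apply_moves:
  targets:
    - [0.1, 0, 0, 0, 0]
    - [0.1, 0, 0, 0, 0]
    - [0.1, 0, 0, 1, 0]
    - [0.1, 0, 0, 3, 0]
    - [0.1, 0, 0, 6, 0]

```text
time: 12.92
tool_pos: [623.4, -57.9, 201.5]
ee_rot: [[-0.043, 0.999, -0.006], [0.999, 0.043, 0.001], [0.001, -0.006, -1.0]]
contact_force: [-0.5, -0.2, -0.0]
gripper_width: 0.55
gripper_force: 0.0
```

Emit:
apply_moves:
  targets:
    - [0.3, 0, 0, 4, 0]
    - [0.3, 0, 0, 8, 0]
    - [0.3, 0, 0, 11, 0]
    - [0.3, -0.5, 4, 11, -0.12]
    - [0.3, -0.8, 8, 11, -0.24]

```text
time: 13.33
tool_pos: [619.4, 20.6, 318.8]
ee_rot: [[0.205, 0.979, 0.008], [0.979, -0.205, -0.0], [0.001, 0.008, -1.0]]
contact_force: [0.8, 0.2, -0.7]
gripper_width: 0.645
gripper_force: 0.0
```

Emit:
apply_moves:
  targets:
    - [0.3, -0.4, 4, 0, -0.12]
    - [0.3, -0.8, 8, 0, -0.24]
    - [0.3, -1.2, 12, 0, -0.36]
    - [0.3, -1.7, 16, 0, -0.48]
    - [0.3, -1.9, 17.2, 0, -0.6]

```text
time: 13.75
tool_pos: [597.5, 198.6, 314.6]
ee_rot: [[0.716, 0.698, 0.0], [0.698, -0.716, 0.003], [0.002, -0.002, -1.0]]
contact_force: [0.5, -0.2, -0.4]
gripper_width: 0.65
gripper_force: 0.0
```

Emit:
apply_moves:
  targets:
    - [0.3, 0, 0, 0, -0.12]
    - [0.3, 0, 0, 0, -0.24]
    - [0.3, 0, 0, 0, -0.36]
    - [0.3, 0, 0, 0, -0.48]
    - [0.3, 0, 0, 0, -0.6]

```text
time: 14.17
tool_pos: [598.6, 193.8, 314.6]
ee_rot: [[0.986, 0.168, 0.001], [0.168, -0.986, 0.0], [0.001, -0.0, -1.0]]
contact_force: [-0.3, 0.7, 0.1]
gripper_width: 0.65
gripper_force: 0.0
```

Emit:
apply_moves:
  targets:
    - [0.3, 0, 0, 0, -0.12]
    - [0.3, 0, 0, 0, -0.13]
    - [0.3, 0, 0, 0, -0.13]

```text
time: 14.42
tool_pos: [598.7, 193.6, 314.4]
ee_rot: [[0.999, 0.047, 0.001], [0.047, -0.999, 0.0], [0.001, -0.0, -1.0]]
contact_force: [-0.9, 0.0, -0.3]
gripper_width: 0.653
gripper_force: 0.0
```

```bash
python3 - <<'E'
from h import *
s=robot.state();print(s["time"],s["tool_pos"],np.degrees(np.arctan2(s["ee_rot"][1][1],s["ee_rot"][0][1])),s["gripper_width"])
S,T=[robot.read_camera(n)[:,:,::-1].copy() for n in("scene","top")]
f=lambda im,x,y,w,h:cv2.resize(im[y:y+h,x:x+w],(400,300),interpolation=cv2.INTER_CUBIC)
cv2.imwrite("pics/c5.png",np.vstack([np.hstack([f(S,280,120,200,150),f(T,170,125,200,150)]),np.hstack([f(S,290,220,140,105),f(T,280,145,120,90)])]))
E
```

```text
14.4167 [598.66354514 193.63726511 314.3821021 ] -87.29401326315421 0.6532912391593387
```

View pics/c5.png

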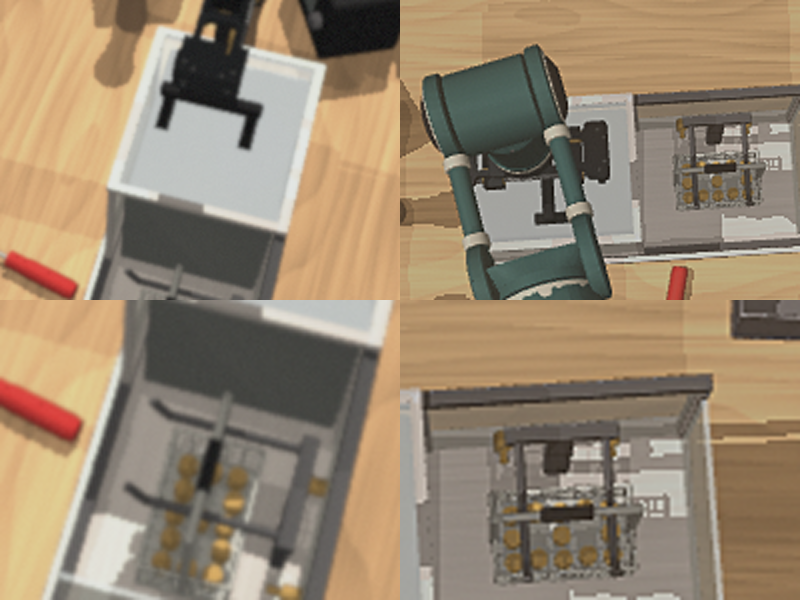

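The bar lies across both prongs with the sleeve centred between them, at scene crop (210,465) and top crop (567,514). The guard handle is directly under the gripper. Next I'll regrasp it and push the guard shut.

Emit:
apply_moves:
  targets:
    - [0.3, 0.2, 0, -2.5, 0]
    - [0.3, 0.2, 0, -5, 0]
    - [0.3, 0.2, 0, -7, 0]
    - [0.3, 0.2, 0, -8.4, 0]
    - [0.3, 0.2, 0, -8.4, 0]

```text
time: 14.93
tool_pos: [598.4, 192.9, 225.5]
ee_rot: [[0.999, 0.046, -0.007], [0.046, -0.999, -0.002], [-0.007, 0.002, -1.0]]
contact_force: [-0.8, -0.6, 0.3]
gripper_width: 0.65
gripper_force: 0.0
```

Emit:
apply_moves:
  targets:
    - [-1, 0, 0, 0, 0]
    - [-1, 0, 0, 0, 0]
    - [-1, 0, 0, 0, 0]
    - [-1, 0, 0, 0, 0]
    - [-1, 0, 0, 0, 0]
  force: 20

```text
time: 15.35
tool_pos: [601.4, 193.8, 231.2]
ee_rot: [[0.999, 0.045, 0.002], [0.045, -0.999, 0.001], [0.002, -0.001, -1.0]]
contact_force: [-0.1, 0.4, -0.3]
gripper_width: 0.296
gripper_force: 0.0
```

Emit:
apply_moves:
  targets:
    - [-1, 0, 0, 0, 0]
    - [-1, 0, 0, 0, 0]
    - [-1, 0, 0, 0, 0]

```text
time: 15.6
tool_pos: [600.9, 193.6, 230.4]
ee_rot: [[0.999, 0.045, 0.001], [0.045, -0.999, 0.0], [0.001, -0.0, -1.0]]
contact_force: [-0.3, -0.5, 1.7]
gripper_width: 0.177
gripper_force: 20.0
```

Emit:
apply_moves:
  targets:
    - [-1, 0, -1, 0, 0]
    - [-1, 0.1, -3, 0, 0]
    - [-1, 0.2, -5.5, 0, 0]
    - [-1, 0.3, -8, 0, 0]
    - [-1, 0.4, -10.5, 0, 0]

```text
time: 16.02
tool_pos: [605.4, 88.7, 230.4]
ee_rot: [[0.999, 0.045, 0.002], [0.045, -0.999, 0.002], [0.003, -0.002, -1.0]]
contact_force: [3.5, 4.3, 1.4]
gripper_width: 0.179
gripper_force: 20.0
```

Emit:
apply_moves:
  targets:
    - [-1, 0.1, -2.5, 0, 0]
    - [-1, 0.2, -5, 0, 0]
    - [-1, 0.3, -7.5, 0, 0]
    - [-1, 0.4, -9.5, 0, 0]
    - [-1, 0.5, -11.3, 0, 0]

```text
time: 16.43
tool_pos: [610.3, -25.3, 230.4]
ee_rot: [[0.999, 0.044, 0.002], [0.044, -0.999, 0.001], [0.002, -0.001, -1.0]]
contact_force: [1.9, 3.4, 2.0]
gripper_width: 0.179
gripper_force: 20.0
```

Emit:
apply_moves:
  targets:
    - [-1, 0, -0.8, 0, 0]
    - [-1, 0.1, -1.5, 0, 0]
    - [-1, 0.1, -2.1, 0, 0]
    - [-1, 0.1, -2.4, 0, 0]
    - [-1, 0.1, -2.4, 0, 0]

```text
time: 16.85
tool_pos: [611.2, -46.2, 230.4]
ee_rot: [[0.999, 0.045, 0.002], [0.045, -0.999, 0.004], [0.002, -0.004, -1.0]]
contact_force: [2.1, 7.6, 3.7]
gripper_width: 0.178
gripper_force: 20.0
```

Emit:
apply_moves:
  targets:
    - [-1, 0, -0.3, 0, 0]
    - [-1, 0, -0.3, 0, 0]

```text
time: 17.02
tool_pos: [611.2, -46.2, 230.4]
ee_rot: [[0.999, 0.045, 0.001], [0.045, -0.999, 0.009], [0.002, -0.009, -1.0]]
contact_force: [2.0, 15.7, 3.9]
gripper_width: 0.177
gripper_force: 20.0
```

Emit:
apply_moves:
  targets:
    - [-1, 0, 0.4, 0, 0]
    - [-1, 0, 0.4, 0, 0]
    - [0.3, 0, 0.4, 0, 0]
    - [0.3, 0, 0.4, 0, 0]
    - [0.3, 0, 0.4, 0, 0]

```text
time: 17.43
tool_pos: [609.6, -47.8, 228.6]
ee_rot: [[0.999, 0.045, -0.003], [0.045, -0.999, -0.001], [-0.003, 0.0, -1.0]]
contact_force: [-0.3, -0.7, 0.6]
gripper_width: 0.381
gripper_force: 0.0
```

Emit:
apply_moves:
  targets:
    - [0.3, 0, 0, 0, 0]
    - [0.3, 0, 0, 0, 0]
    - [0.3, 0, 0, 2, 0]
    - [0.3, 0, 0, 5, 0]
    - [0.3, 0, 0, 9, 0]

```text
time: 17.85
tool_pos: [608.4, -47.5, 316.4]
ee_rot: [[0.999, 0.044, -0.008], [0.044, -0.999, 0.001], [-0.008, -0.001, -1.0]]
contact_force: [0.9, -0.3, -0.4]
gripper_width: 0.65
gripper_force: 0.0
```

Emit:
apply_moves:
  targets:
    - [0.3, -3, 0, 1, 0]
    - [0.3, -6, 0, 1, 0]
    - [0.3, -10, 0, 1, 0]
    - [0.3, -14, 0, 1, 0]
    - [0.3, -16, 0, 1, 0]

```text
time: 18.27
tool_pos: [447.0, -47.5, 329.5]
ee_rot: [[0.999, 0.044, -0.002], [0.044, -0.999, -0.0], [-0.002, 0.0, -1.0]]
contact_force: [0.0, -0.2, 0.3]
gripper_width: 0.653
gripper_force: 0.0
```

```bash
python3 - <<'E'
from h import *
S,T=[robot.read_camera(n)[:,:,::-1].copy() for n in("scene","top")]
f=lambda im,x,y,w,h:cv2.resize(im[y:y+h,x:x+w],(400,300),interpolation=cv2.INTER_CUBIC)
cv2.imwrite("pics/c6.png",np.vstack([np.hstack([f(S,290,200,160,120),f(T,260,145,160,120)]),np.hstack([f(S,0,0,640,480),f(T,0,0,640,480)])]))
E
```

```text
(no output)
```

View pics/c6.png

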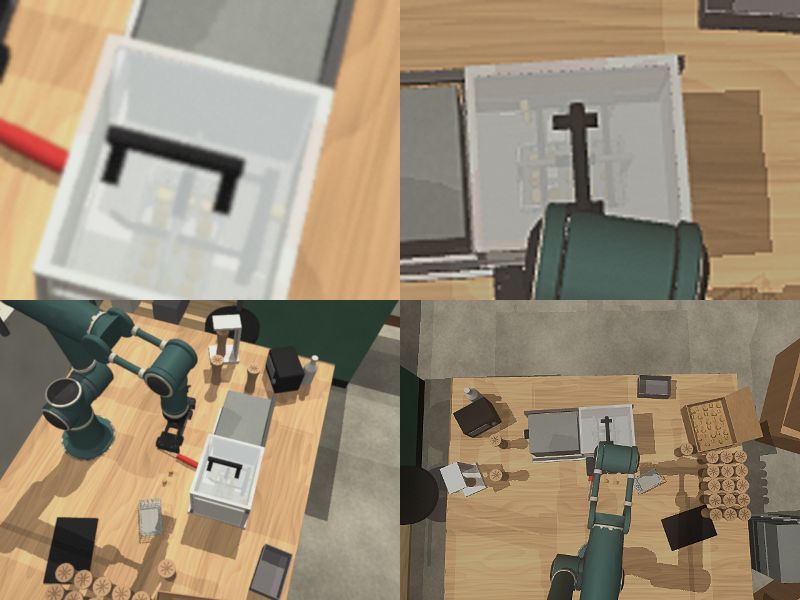

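The hood covers the bay, with its right edge at the end wall (top crop (685,70)). The basket hangs on the fork inside and nothing else has been disturbed, so I'll hand in.

```bash
python3 -c "
from workcell import robot
print(robot.sign_off())"
```

```text
the job is handed in; nothing more can be done
None
```

I slid the guard open, hung the basket on the hook and let go, then slid the guard shut against its stop and handed the job in after about 18 s; no verdict came back.

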